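# Roll the spacing jig's jaw to the gauge mark

## Task

Set the batten-spacing jig: press a fingertip gently on the top of the knurled brass wheel and roll it towards the jaw, stroke by stroke, until the gap has closed so far that the jaw's yellow pointer stands at the middle of the red gauge mark. Move the jaw by rolling the wheel only: do not push the jaw, the pointer or the red mark, do not pull the wheel up, and leave the paints, brush and wood on the bench where they are. Then take the hand away.

Things in the scene. Friction and masses are not known exactly. Their poses are not given: they have to be found in the camera images.
- jig: batten-spacing jig: a steel plate 6 mm thick screwed to the bench, over it on rubber springs a plywood deck with blue housing, knurled brass wheel, sliding jaw and fixed stop in a row along its y. Origin on the bench straight under the wheel's axle; +y points from the wheel towards jaw and stop (the closing direction), z up. Plate and deck span x -65 to +85 mm, y -60 to +230 mm
- deck (a joint): how far the sprung deck with all it carries (wheel too) is pressed down, m: 0 at rest, hard stop at 0.009; spring 800 N/m (5 mm is 4 N); it springs back up. Heights given here are for the deck at rest
- housing_top (a point): middle of the top of the blue housing that the wheel stands out of, 78 mm above the bench, in line with the wheel; axes as the jig's. The housing spans 40 mm to either side in x and 50 mm to either side in y
- stop_face (a point): middle of the upper edge of the fixed stop's steel face, 76 mm above the bench, 195 mm from the axle along the jig's y. The jaw, 84 mm wide and 77 mm high, faces it with its steel face 100 mm + jaw from the axle. A white scale bar with black ticks every 5 mm runs beside both at jig x 55 to 77 mm, its top 62 mm high
- wheel_top (a point): highest point of the knurled wheel, 98 mm above the bench, mid-width; axes as the jig's. Wheel 72 mm in diameter, 24 mm wide, axle along the jig's x; its top 20 mm stand out of the housing. A fingertip pressed down so that wheel and deck give 4 to 6 mm, then drawn along the jig's y, rolls it without slipping; some 20 mm to either side of the top serve in one stroke, then lift and go back
- wheel (a joint): turn of the knurled wheel, rad; grows as the top of the wheel moves towards the jaw (jig +y). A rack drives the jaw 12 mm per rad, so 3 mm of rim travel move the jaw 1 mm. It turns either way with 0.03 N m of friction and stays where it is left
- jaw (a joint): travel of the sliding jaw, m: 0 at the start (gap 95 mm), at most 0.070, grows as the gap closes (jig +y); geared to the wheel, so jaw = 0.012 x wheel
- pointer (a point): yellow line of the jaw's pointer, 3 mm wide, on the scale bar at the jaw's face, 68 mm above the bench; axes as the jig's (it travels along y)
- mark (a joint): place of the red gauge mark on the scale, m, on the same scale as jaw (pointer and mark agree when the two are equal); the rider is set beforehand and stays where it is
- mark_line (a point): middle of the red gauge mark, a rider 6 mm wide along the scale, 68 mm above the bench; axes as the jig's
- yellow_jar: squat jar of yellow paint with a blue cap, 66 mm across, 95 mm tall, closed. Origin: centre of its underside. Not part of the job
- white_jar: white jar with a red cap, 62 mm across, 85 mm tall, closed. Origin: centre of its underside. Not part of the job
- paint_tube: black paint tube standing on its red cap, 42 mm across, 110 mm tall. Origin: centre of its underside. Not part of the job
- batten: loose pine batten lying flat, 220 x 34 x 20 mm, long side along its y. Origin: centre of its underside. Not part of the job
- brush: paint brush lying flat, 190 mm long, along its x. Origin: centre of its underside. Not part of the job
- offcut: plywood offcut, 70 x 45 x 22 mm, 45 mm side along its y. Origin: centre of its underside. Not part of the job
- cutout: painted wooden bird cut-out (white, black and red) lying on two strips, about 125 x 225 x 36 mm, long side along its y. Origin: centre of its underside. Not part of the job

How it is judged (in metres and radians):
On the way:
1. a fingertip presses the wheel down and starts to roll the jaw towards the stop (contact force between the fingers and wheel above 0.5 N and value of joint deck above 0.001 m and value of joint jaw above 0.003 m), for 0.04 s.
At the end, for the whole second after the job is handed in: The pointer's line lies within 2.5 mm of the middle of the red gauge mark, the jaw is at rest, and each bystander is within 15 mm of where it started (y of pointer in the frame of mark_line between -0.0025 and 0.0025 m and velocity of joint jaw between -0.002 and 0.002 m/s and distance of each of yellow_jar, white_jar, paint_tube, batten, brush, offcut, cutout from where it was at the start of the episode below 0.015 m); the robot touches nothing.
It fails at once if the jaw or its pointer is pushed directly (contact force between any of the fingers, the arm and jaw above 1 N).
It fails at once if the red gauge mark is pushed (contact force between any of the fingers, the arm and mark above 1 N).
It fails at once if the wheel is pulled up with the deck (value of joint deck below -0.002 m).
It fails at once if the wheel is pressed harder than 25 N (contact force between the fingers and wheel above 25 N).
It fails at once if a bystander is pushed away, lifted or knocked over (distance of any of yellow_jar, white_jar, paint_tube, batten, brush, offcut, cutout from where it was at the start of the episode above 0.02 m).
It also fails if it takes over 51 s, if anything falls off the work surface, if the arm or the gripper's body presses on something with over 40 N, if the wrist force passes 120 N, or if a joint passes its speed limit or range.

## Robot

A 6-joint arm with a two-finger parallel gripper is mounted at the origin on the work surface. World frame = base frame: x ahead of the robot, y to its left, z up, the work surface at z = 0. Lengths are in m, angles in degrees, forces in N, time in s.
With the tool pointing down it reaches from about 0.4 to 0.825 m from the base axis. Payload 7 kg.
Tool frame: the origin (TCP) lies midway between the tips of the shut fingers; the grasp point (between the pads) lies 19 mm behind it; x points along the fingers, z is the direction in which the jaws open and shut, and the axes are right-handed (so a half turn about x gives the same grasp; the last joint's range is limited). The gripper opens to 88 mm and grips with 3 to 60 N. Pads are 19 mm wide; open, the fingers measure 130 mm over their backs; the gripper's body (78 mm by 193 mm) begins 47 mm behind the grasp point.
Start: joints at [-49.956, 20.546, 0.682, 0, -70.136, -16.507], TCP at [0.27, -0.619, 0.227] pointing down, gripper open.
Joint ranges: [-176.03, 176.03], [-82.01, 121.73], [-58.28, 71.71], [-173.87, 95.51], [-174.79, -0.11], [-173.66, 173.66]. Speed limits (degrees/s): [136.94, 136.94, 172.46, 180, 180, 180].

## Interface

Orientations are given as [roll, pitch, yaw] about the fixed x, y, z axes, in that order (R = Rz(yaw) Ry(pitch) Rx(roll)).
In Python, from plant import ctrl gives the robot as it stands.
- The arm moves only by the tool servo_tool, never from a script. Its argument "motion" is a list of rows, each an object with "offset": the shift along the tool's x, y, z in m, a list of three; "roll": the turn about the tool's x in degrees; "claw": the opening, from -1 (shut) to 1 (fully open), so that 0 is half open. In form: [{"offset": [x, y, z], "roll": roll, "claw": claw}, ...]. A call has 1 to 12 rows; each row shifts and turns the commanded pose from where the row before left it, along the tool's axes as they then stand; what a row does not reach is not made up. A row lasts 1/8 s, in which the tool goes at most 62.5 mm and 10.7 degrees, less where a joint would pass 70% of its speed; a pose out of reach is approached as far as the arm can. A call is refused whole if a number of a shift passes 0.0625 or a number of a turn 10.7, either way. A call with a gripper value outside its range is refused whole. The fingers move at their own pace and stop on an object; the grip force is fixed at half the most. Time passes only in rows, so rows that do not move let the fingers close. It gives the time, the measured TCP pose, the force and the opening at its end, in the units of the state.
- ctrl.get_obs(): the state, without advancing time (a new reading comes with each control period).
- ctrl.snapshot(name): name is "scene" or "top" or "wrist"; returns a dict with "frame" (400x640x3 uint8, blue, green, red), "z_map" (400x640 float32, m along the optical axis (not along the pixel's ray), 0 where there is no reading), "mtx" (3x3 intrinsics, pixels), "k1" (the pictures are not rectified: a ray, as slopes to the right and down, at radius r is drawn at 1 + k1 r^2 times it, then the intrinsics apply), "extrinsics" (4x4, takes a point from camera to world coordinates). Camera axes: x right, y up, looking along -z (the intrinsics and any distortion apply to the point x, -y, -z); pixel columns grow to the right and rows downward; lengths in m; the calibration is good to about 2 mm. A picture is of the moment at which its call begins.
- ctrl.close_job(): hands the job in, once; it reports no verdict.
The state is a dict: "clock": time; "joint_pos": joint angles; "qvel": joint speeds; "tau": joint torques, N m; "tool_pos": TCP position; "orientation": TCP orientation; "force": force on the tool from outside, world axes, zero at the start; "moment": the same for the moment, N m; "opening": finger opening in m.
Only numpy, scipy, OpenCV 4.12 (cv2) and the standard library are available. Lean on these libraries where they do the work, as an engineer would, in place of code of your own. Each camera call takes 0.05 s, during which the arm holds its last target.

## Working session

There is one attempt and no reset: what is moved stays moved. The work goes in short steps, Python scripts to look and compute and a tool call to move; the robot and the scene stay as the last step left them, time stands still between calls to the robot, and variables do not carry over. Pictures are saved under pics/ and viewed, and the job is handed in when it is done.

Besides the shell and the picture viewer there is one more tool, called after "Call:" in YAML: its name, and indented under it one key for each argument. servo_tool: Moves the arm, as the interface text tells. Its arguments: {"type":"object","properties":{"motion":{"type":"array"}},"required":["motion"]}

```bash
ls; mkdir -p pics
cat > h.py <<'E'
import numpy as np, cv2
from plant import ctrl
def snap(n,f=None):
    s=ctrl.snapshot(n)
    if f: cv2.imwrite('pics/'+f,s['frame'])
    np.savez('last_%s.npz'%n,**{k:np.array(v) for k,v in s.items()})
    return s
def ray(s,u,v):
    K=s['mtx'];k1=float(s['k1'])
    d=np.array([(u-K[0,2])/K[0,0],(v-K[1,2])/K[1,1]]);r=np.linalg.norm(d)
    x=r
    for _ in range(30): x=r/(1+k1*x*x)
    d=d*(x/r if r>0 else 1)
    E=s['extrinsics']
    return E[:3,3],E[:3,:3]@np.array([d[0],-d[1],-1.])
def atz(s,u,v,z):
    o,d=ray(s,u,v); return o+d*(z-o[2])/d[2]
def dep(s,u,v):
    o,d=ray(s,u,v); return o+d*s['z_map'][int(round(v)),int(round(u))]
def proj(s,p):
    E=s['extrinsics'];K=s['mtx'];q=E[:3,:3].T@(np.asarray(p)-E[:3,3])
    d=np.array([q[0],-q[1]])/-q[2];d=d*(1+float(s['k1'])*(d@d))
    return K[0,0]*d[0]+K[0,2],K[1,1]*d[1]+K[1,2]
E
python3 - <<'E'
from h import *
for n in('top','scene','wrist'):
    s=snap(n,n+'0.png');print(n,s['mtx'].tolist(),s['k1'],np.round(s['extrinsics'],3).tolist())
print(ctrl.get_obs())
E
```

```text
pics
top [[456.68038893717613, 0.0, 326.68509401201766], [0.0, 456.68038893717613, 198.4587321105301], [0.0, 0.0, 1.0]] -0.1341181814309382 [[0.016, 0.992, -0.126, 0.45], [-1.0, 0.016, 0.001, 0.038], [0.003, 0.126, 0.992, 1.25], [0.0, 0.0, 0.0, 1.0]]
scene [[369.48922303117, 0.0, 314.6866210234014], [0.0, 369.48922303117, 203.44281700147724], [0.0, 0.0, 1.0]] -0.056045232372627186 [[-0.678, -0.634, 0.373, 0.971], [0.735, -0.574, 0.361, 0.41], [-0.015, 0.519, 0.855, 0.942], [0.0, 0.0, 0.0, 1.0]]
wrist [[312.7620736408948, 0.0, 323.4224008554821], [0.0, 312.7620736408948, 202.80217829804872], [0.0, 0.0, 1.0]] 0.002669859892778466 [[-0.398, -0.879, -0.263, 0.198], [0.917, -0.381, -0.116, -0.65], [0.002, -0.288, 0.958, 0.384], [0.0, 0.0, 0.0, 1.0]]
{'clock': 0.15, 'joint_pos': array([-4.99548657e+01,  2.05827155e+01,  6.46238489e-01, -1.27649473e-02,
       -7.01378564e+01, -1.65071086e+01]), 'qvel': array([ 0.05558232, -0.14782837,  0.28376671,  0.04466052, -0.09028091,
        0.06203909]), 'tau': array([-2.06137083e-03, -5.83274388e+01,  2.93290973e+01,  7.00113907e+00,
        8.76257167e-03, -1.30084832e-04]), 'tool_pos': array([ 0.26938215, -0.61850897,  0.22583895]), 'orientation': array([  7.33677408,  89.92470378, 120.87045502]), 'force': array([ 0.69641814, -0.66468777,  0.41550809]), 'moment': array([ 0.02945665,  0.00260769, -0.00162208]), 'opening': 0.08743102246545653}
```

View pics/top0.png

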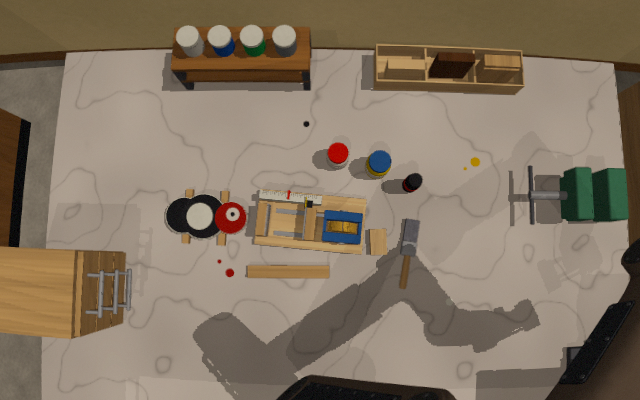

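View pics/scene0.png

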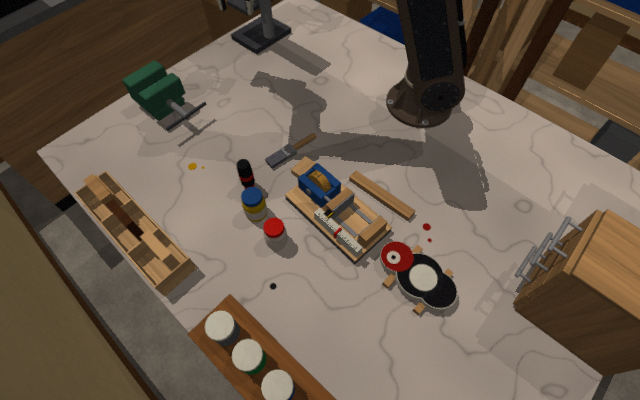

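The top view looks along world +x (up) and +y (left). The jig's wheel is at about (342,227), the red mark at about (289,195), the pointer at about (309,203) and the stop on the left.

Run:
```python
import cv2
a=cv2.imread('pics/top0.png')[175:265,240:400]
cv2.imwrite('pics/top0c.png',cv2.resize(a,None,fx=5,fy=5,interpolation=cv2.INTER_CUBIC))
a=cv2.imread('pics/scene0.png')[145:275,270:400]
cv2.imwrite('pics/scene0c.png',cv2.resize(a,None,fx=4.6,fy=4.6,interpolation=cv2.INTER_CUBIC))
```

```text
(no output)
```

View pics/top0c.png

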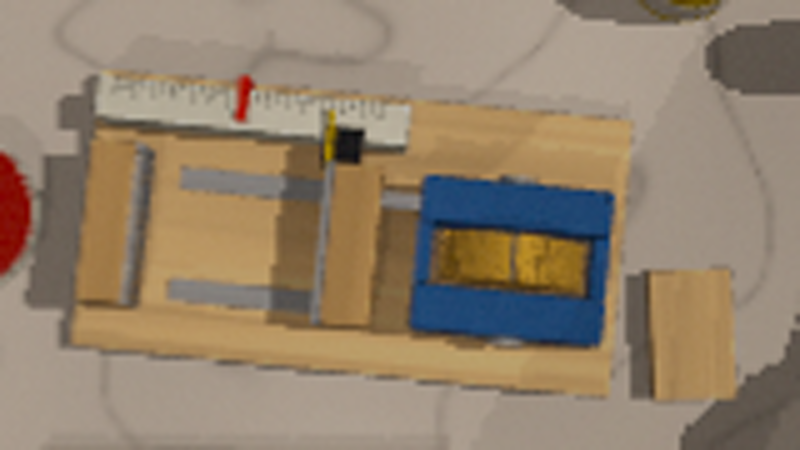

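View pics/scene0c.png

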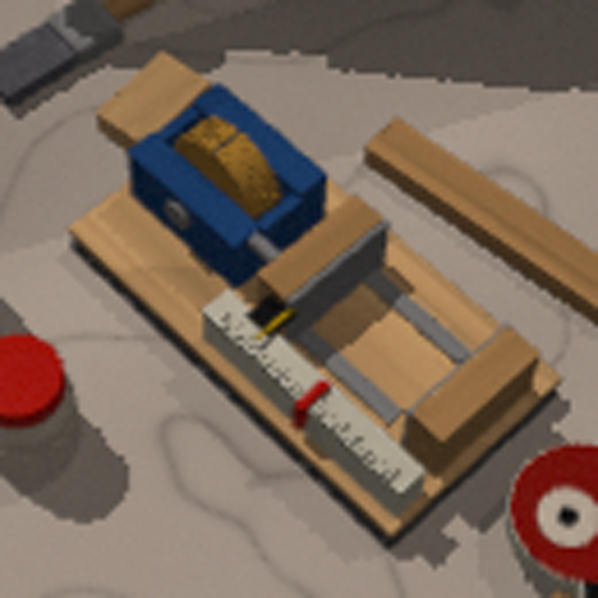

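Run:
```python
from h import *
s=dict(np.load('last_top.npz'))
P=lambda u,v,z:atz(s,240+u/5-.4,175+v/5-.4,z)
c=[P(*q,.078) for q in[(427,176),(614,193),(603,346),(412,329)]]
for q in c:print(q.round(4))
print('mid',np.mean(c,0), [np.linalg.norm(c[i]-c[(i+1)%4]) for i in range(4)])
yd=(c[0]-c[1]+c[3]-c[2]);print('yaw of y',np.degrees(np.arctan2(yd[1],yd[0])))
pc=[P(*q,z) for q,z in[((97,72),0.03),((632,118),.03),((610,397),.03),((70,345),.03)]]
for q in pc:print('deck',q.round(4))
w=[P(*q,.092) for q in[(432,228),(590,238),(585,297),(432,283)]];print('wheel',np.mean(w,0))
pt=P(331,133,.068);mk=P(243,98,.068);print('ptr',pt,'mark',mk)
yd/=np.linalg.norm(yd);print('gap along y',(mk-pt)@yd)
m=np.mean(c,0);print('ptr y',(pt-m)@yd,'x',(pt-m)@np.array([yd[1],-yd[0],0]), 'mark',(mk-m)@yd,(mk-m)@np.array([yd[1],-yd[0],0]))
sp=P(150,150,.076);sq=P(128,303,.076);print('stop',((sp-m)@yd,(sq-m)@yd))
for u,v in[(514,265),(620,260),(420,260)]:print('dep',dep(s,240+u/5,175+v/5))
```

```text
[0.5686 0.0404 0.078 ]
[ 0.5613 -0.0562  0.078 ]
[ 0.4826 -0.0512  0.078 ]
[0.4898 0.0468 0.078 ]
mid [ 0.52557549 -0.00505638  0.078     ] [np.float64(0.09685527816158977), np.float64(0.07893800858424468), np.float64(0.09818477761223805), np.float64(0.07910198937102908)]
yaw of y 85.74749817149213
deck [0.627 0.22  0.03 ]
deck [ 0.6067 -0.0695  0.03  ]
deck [ 0.4569 -0.0588  0.03  ]
deck [0.4796 0.2296 0.03  ]
wheel [ 0.52427364 -0.00236913  0.092     ]
ptr [0.59132972 0.09081017 0.068     ] mark [0.60899386 0.13722914 0.068     ]
gap along y 0.047601013406720946
ptr y 0.10047843278677022 x 0.058464508449442905 mark 0.14807944619349117 0.07263795018588595
stop (np.float64(0.19268982390780393), np.float64(0.19575651080566503))
dep [ 0.52105835 -0.00528173  0.09949517]
dep [ 0.53069163 -0.06694005  0.0023821 ]
dep [0.52441348 0.04222761 0.07451205]
```

```bash
cat >> h.py <<'E'
from scipy.spatial.transform import Rotation as Ro
W=np.array([.5253,-.0045,.098]); YD=np.array([np.cos(np.radians(85.75)),np.sin(np.radians(85.75)),0]); XD=np.array([YD[1],-YD[0],0])
def rel():
    o=ctrl.get_obs();R=Ro.from_euler('xyz',o['orientation'],degrees=True).as_matrix()
    d=o['tool_pos']-W
    print('t',o['clock'],'pos',o['tool_pos'].round(4),'jig',np.round([d@XD,d@YD,d[2]],4),'F',o['force'].round(2),'open',round(o['opening'],4))
    return o,R,d
E
python3 - <<'E'
from h import *
o,R,d=rel();print(R.round(3))
for a,n in((R[:,1],'y'),(R[:,2],'z')):print(n,'angle rel jigY',np.degrees(np.arctan2(a@-XD,a@YD)))
print('to wheel in tool',R.T@(-d))
E
```

```text
t 0.15 pos [ 0.2694 -0.6185  0.2258] jig [-0.2097 -0.6313  0.1278] F [ 0.7  -0.66  0.42] open 0.0874
[[-0.001 -0.917 -0.399]
 [ 0.001 -0.399  0.917]
 [-1.     0.     0.001]]
y angle rel jigY 117.78368720090549
z angle rel jigY 27.783674668095017
to wheel in tool [ 0.12835887 -0.47981998  0.46058718]
```

Call:
servo_tool:
  motion:
    - {"offset":[0,0,0],"roll":9.3,"claw":-1}
    - {"offset":[0,0,0],"roll":9.3,"claw":-1}
    - {"offset":[0,0,0],"roll":9.2,"claw":-1}
    - {"offset":[0,-0.016,0.047],"roll":0,"claw":-1}
    - {"offset":[0,-0.016,0.047],"roll":0,"claw":-1}
    - {"offset":[0,-0.016,0.047],"roll":0,"claw":-1}
    - {"offset":[0,-0.016,0.047],"roll":0,"claw":-1}
    - {"offset":[0,-0.016,0.047],"roll":0,"claw":-1}
    - {"offset":[0,-0.016,0.047],"roll":0,"claw":-1}
    - {"offset":[0,-0.016,0.047],"roll":0,"claw":-1}
    - {"offset":[0,-0.016,0.047],"roll":0,"claw":-1}
    - {"offset":[0,-0.016,0.047],"roll":0,"claw":-1}

```text
clock: 1.65
tool_pos: [0.4449, -0.2061, 0.2266]
orientation: [-66.5, 90.0, 19.2]
force: [0.9, -0.4, -0.5]
opening: 0.0005
```

Call:
servo_tool:
  motion:
    - {"offset":[0,-0.016,0.047],"roll":0,"claw":-1}
    - {"offset":[0,-0.016,0.047],"roll":0,"claw":-1}
    - {"offset":[0,-0.016,0.047],"roll":0,"claw":-1}
    - {"offset":[0,-0.016,0.047],"roll":0,"claw":-1}
    - {"offset":[0.02,0,0],"roll":0,"claw":-1}
    - {"offset":[0,0,0],"roll":0,"claw":-1}

```text
clock: 2.4
tool_pos: [0.5213, -0.0247, 0.2051]
orientation: [104.8, 89.8, -169.5]
force: [-0.3, -0.8, 0.4]
opening: 0.0004
```

Run:
```python
from h import *
o,R,d=rel();print(R.round(3))
print('z angle rel jigY',np.degrees(np.arctan2(R[:,2]@-XD,R[:,2]@YD)),'to wheel in tool',R.T@(-d))
snap('wrist','w1.png')
```

```text
t 2.4 pos [ 0.5213 -0.0247  0.2051] jig [-0.0025 -0.0204  0.1071] F [-0.35 -0.83  0.45] open 0.0004
[[-0.003 -0.997  0.073]
 [-0.001  0.073  0.997]
 [-1.     0.003 -0.001]]
z angle rel jigY 0.0351883844366535 to wheel in tool [ 0.10706686 -0.00290175  0.02048842]
```

View pics/w1.png

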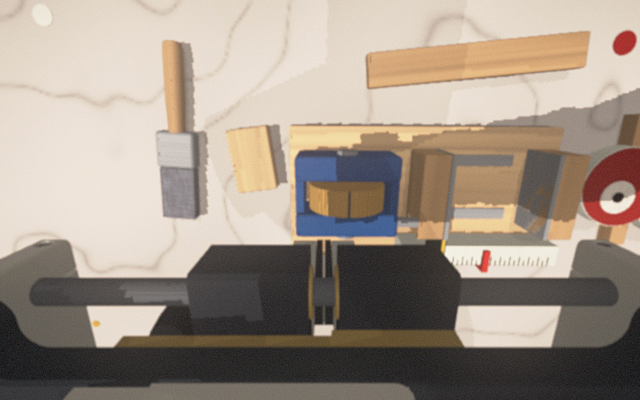

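Call:
servo_tool:
  motion:
    - {"offset":[0.05,-0.003,0.002],"roll":0,"claw":-1}
    - {"offset":[0.045,0,0],"roll":0,"claw":-1}
    - {"offset":[0.004,0,0],"roll":0,"claw":-1}
    - {"offset":[0.004,0,0],"roll":0,"claw":-1}
    - {"offset":[0.002,0,0],"roll":0,"claw":-1}
    - {"offset":[0,0,0],"roll":0,"claw":-1}

```text
clock: 3.2
tool_pos: [0.5262, -0.0231, 0.1028]
orientation: [-70.2, 89.9, 15.6]
force: [-0.5, -0.3, -0.4]
opening: 0.0006
```

Run:
```python
from h import *
rel()
```

```text
t 3.2 pos [ 0.5262 -0.0231  0.1028] jig [ 0.0023 -0.0185  0.0048] F [-0.48 -0.33 -0.4 ] open 0.0006
```

Call:
servo_tool:
  motion:
    - {"offset":[0.003,0.002,0],"roll":0,"claw":-1}
    - {"offset":[0.002,0,0],"roll":0,"claw":-1}
    - {"offset":[0,0,0],"roll":0,"claw":-1}

```text
clock: 3.58
tool_pos: [0.5234, -0.023, 0.0965]
orientation: [116.7, 90.0, -157.5]
force: [0.2, -0.2, -0.3]
opening: 0.0009
```

Call:
servo_tool:
  motion:
    - {"offset":[0.003,0,0],"roll":0,"claw":-1}
    - {"offset":[0.002,0,0],"roll":0,"claw":-1}
    - {"offset":[0,0,0],"roll":0,"claw":-1}

```text
clock: 3.95
tool_pos: [0.5236, -0.0231, 0.0916]
orientation: [161.1, 90.0, -113.2]
force: [-1.1, 0.7, 3.7]
opening: 0.0001
```

Call:
servo_tool:
  motion:
    - {"offset":[0,0,0.003],"roll":0,"claw":-1}
    - {"offset":[0,0,0.005],"roll":0,"claw":-1}
    - {"offset":[0,0,0.005],"roll":0,"claw":-1}
    - {"offset":[0,0,0.005],"roll":0,"claw":-1}
    - {"offset":[0,0,0.005],"roll":0,"claw":-1}
    - {"offset":[0,0,0.005],"roll":0,"claw":-1}
    - {"offset":[0,0,0.005],"roll":0,"claw":-1}
    - {"offset":[0,0,0.004],"roll":0,"claw":-1}
    - {"offset":[0,0,0],"roll":0,"claw":-1}

```text
clock: 5.08
tool_pos: [0.5266, 0.0145, 0.0917]
orientation: [-46.3, 89.9, 39.5]
force: [0.5, 2.1, 3.8]
opening: 0.0006
```

Run:
```python
from h import *
rel()
s=snap('top','t2.png')
a=s['frame'][175:265,240:400]
cv2.imwrite('pics/t2c.png',cv2.resize(a,None,fx=5,fy=5,interpolation=cv2.INTER_CUBIC))
snap('wrist','w2.png')
```

```text
t 5.075 pos [0.5266 0.0145 0.0917] jig [-0.0001  0.0191 -0.0063] F [0.51 2.07 3.78] open 0.0006
```

View pics/t2c.png

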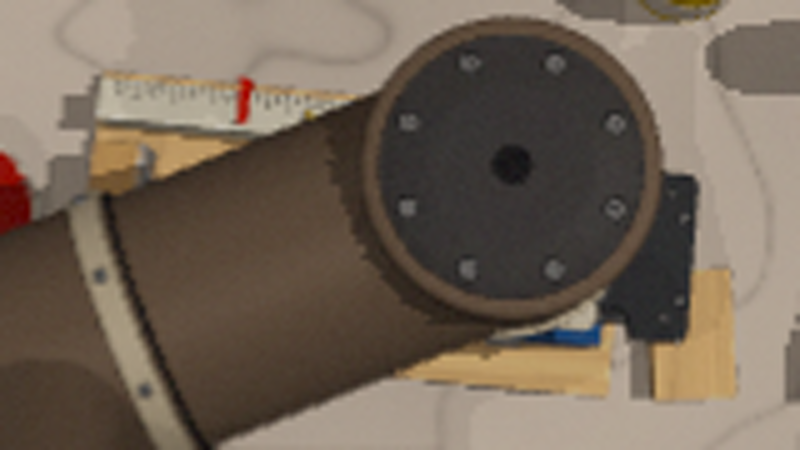

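View pics/w2.png

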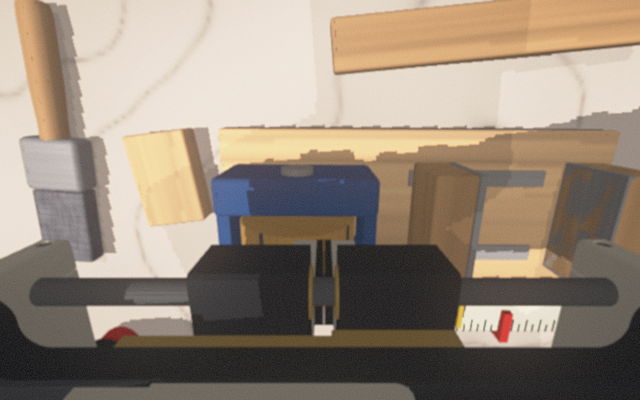

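Call:
servo_tool:
  motion:
    - {"offset":[-0.02,0,0],"roll":0,"claw":-1}
    - {"offset":[0,0,-0.02],"roll":0,"claw":-1}
    - {"offset":[0,0,-0.018],"roll":0,"claw":-1}
    - {"offset":[0.009,0,0],"roll":0,"claw":-1}
    - {"offset":[0.004,0,0],"roll":0,"claw":-1}
    - {"offset":[0.004,0,0],"roll":0,"claw":-1}
    - {"offset":[0.003,0,0],"roll":0,"claw":-1}
    - {"offset":[0,0,0],"roll":0,"claw":-1}

```text
clock: 6.18
tool_pos: [0.523, -0.0241, 0.0914]
orientation: [119.3, 89.9, -154.9]
force: [-3.3, -2.2, 3.4]
opening: 0.0005
```

Run:
```python
from h import *
rel()
s=snap('scene','s3.png')
a=s['frame'][145:275,270:400]
cv2.imwrite('pics/s3c.png',cv2.resize(a,None,fx=4.6,fy=4.6,interpolation=cv2.INTER_CUBIC))
s=snap('top','t3.png')
a=s['frame'][175:265,240:400]
cv2.imwrite('pics/t3c.png',cv2.resize(a,None,fx=5,fy=5,interpolation=cv2.INTER_CUBIC))
```

```text
t 6.175 pos [ 0.523  -0.0241  0.0914] jig [-0.0008 -0.0197 -0.0066] F [-3.32 -2.22  3.42] open 0.0005
```

View pics/s3c.png

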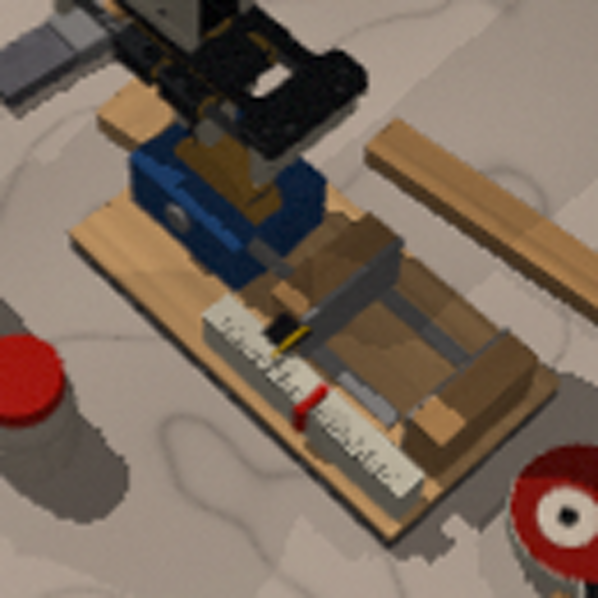

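View pics/t3c.png

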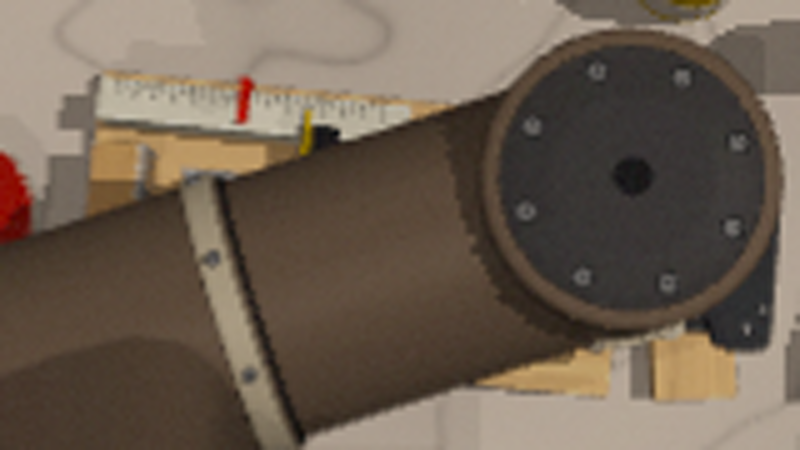

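The top view works even with the arm over the jig. The pointer moved about 12 mm, from column 331 to 308, with the mark at 244. I'll do two more full strokes.

Call:
servo_tool:
  motion:
    - {"offset":[0,0,0.003],"roll":0,"claw":-1}
    - {"offset":[0,0,0.005],"roll":0,"claw":-1}
    - {"offset":[0,0,0.005],"roll":0,"claw":-1}
    - {"offset":[0,0,0.005],"roll":0,"claw":-1}
    - {"offset":[0,0,0.005],"roll":0,"claw":-1}
    - {"offset":[0,0,0.005],"roll":0,"claw":-1}
    - {"offset":[0,0,0.005],"roll":0,"claw":-1}
    - {"offset":[0,0,0.005],"roll":0,"claw":-1}
    - {"offset":[0,0,0],"roll":0,"claw":-1}
    - {"offset":[-0.02,0,0],"roll":0,"claw":-1}
    - {"offset":[0,0,-0.02],"roll":0,"claw":-1}
    - {"offset":[0,0,-0.018],"roll":0,"claw":-1}

```text
clock: 7.78
tool_pos: [0.5228, -0.0251, 0.1109]
orientation: [83.1, 90.0, 168.8]
force: [1.1, 0.1, 0.2]
opening: 0.0004
```

Call:
servo_tool:
  motion:
    - {"offset":[0.009,0,0],"roll":0,"claw":-1}
    - {"offset":[0.004,0,0],"roll":0,"claw":-1}
    - {"offset":[0.004,0,0],"roll":0,"claw":-1}
    - {"offset":[0.003,0,0],"roll":0,"claw":-1}
    - {"offset":[0,0,0],"roll":0,"claw":-1}

```text
clock: 8.4
tool_pos: [0.5231, -0.0241, 0.0914]
orientation: [120.7, 89.9, -153.5]
force: [-2.2, -1.0, 3.7]
opening: 0.0005
```

Run:
```python
from h import *
rel()
s=snap('top','t4.png')
a=s['frame'][180:220,255:335]
cv2.imwrite('pics/t4c.png',cv2.resize(a,None,fx=10,fy=10,interpolation=cv2.INTER_CUBIC))
```

```text
t 8.4 pos [ 0.5231 -0.0241  0.0914] jig [-0.0007 -0.0197 -0.0066] F [-2.17 -0.97  3.67] open 0.0005
```

View pics/t4c.png

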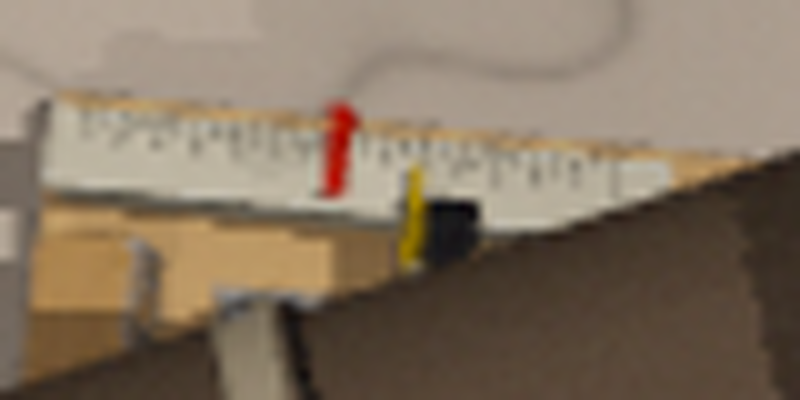

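```bash
cat >> h.py <<'E'
def gap(s,p,m,u0,v0,f,z=.068):
    P=lambda q:atz(s,u0+q[0]/f-.5+.5/f,v0+q[1]/f-.5+.5/f,z)
    a,b=P(p),P(m); print('ptr jig',(a-W)@XD,(a-W)@YD,'mark',(b-W)@XD,(b-W)@YD,'gap',(b-a)@YD)
E
python3 - <<'E'
from h import *
s=dict(np.load('last_top.npz'))
gap(s,(412,218),(338,150),255,180,10,.063)
s=snap('scene','s4.png')
a=s['frame'][190:260,310:370]
cv2.imwrite('pics/s4c.png',cv2.resize(a,None,fx=8,fy=8,interpolation=cv2.INTER_CUBIC))
E
```

```text
ptr jig 0.05658904013549289 0.12639291708068 mark 0.07271429826960951 0.1475245802743676 gap 0.02113166319368758
```

View pics/s4c.png

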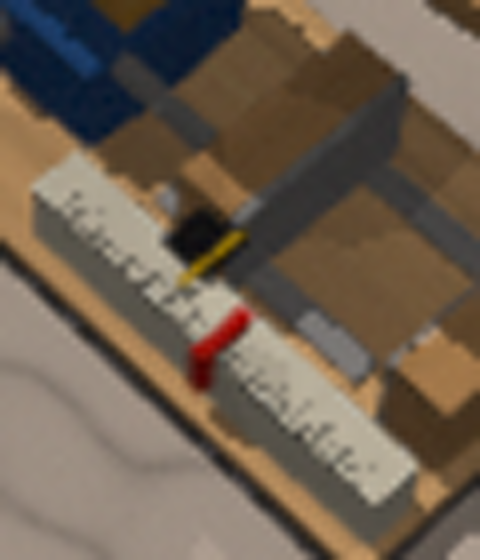

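Run:
```python
from h import *
s=dict(np.load('last_scene.npz'))
gap(s,(212,257),(222,333),310,190,8,.063)
```

```text
ptr jig 0.05697885330109811 0.12940791038179061 mark 0.07479208369740424 0.1520659564187871 gap 0.022658046036996483
```

Call:
servo_tool:
  motion:
    - {"offset":[0,0,0.003],"roll":0,"claw":-1}
    - {"offset":[0,0,0.005],"roll":0,"claw":-1}
    - {"offset":[0,0,0.005],"roll":0,"claw":-1}
    - {"offset":[0,0,0.005],"roll":0,"claw":-1}
    - {"offset":[0,0,0.005],"roll":0,"claw":-1}
    - {"offset":[0,0,0.005],"roll":0,"claw":-1}
    - {"offset":[0,0,0.005],"roll":0,"claw":-1}
    - {"offset":[0,0,0.005],"roll":0,"claw":-1}
    - {"offset":[0,0,0],"roll":0,"claw":-1}
    - {"offset":[-0.02,0,0],"roll":0,"claw":-1}
    - {"offset":[0,0,-0.02],"roll":0,"claw":-1}
    - {"offset":[0,0,-0.015],"roll":0,"claw":-1}

```text
clock: 10.0
tool_pos: [0.523, -0.0222, 0.1109]
orientation: [83.1, 90.0, 168.8]
force: [0.4, 0.2, -0.4]
opening: 0.0008
```

Run:
```python
from h import *
rel()
s=snap('top','t5.png')
a=s['frame'][180:220,255:335]
cv2.imwrite('pics/t5c.png',cv2.resize(a,None,fx=10,fy=10,interpolation=cv2.INTER_CUBIC))
s=snap('scene','s5.png')
a=s['frame'][190:260,310:370]
cv2.imwrite('pics/s5c.png',cv2.resize(a,None,fx=8,fy=8,interpolation=cv2.INTER_CUBIC))
```

```text
t 10.0 pos [ 0.523  -0.0222  0.1109] jig [-0.001  -0.0178  0.0129] F [ 0.44  0.17 -0.43] open 0.0008
```

View pics/t5c.png

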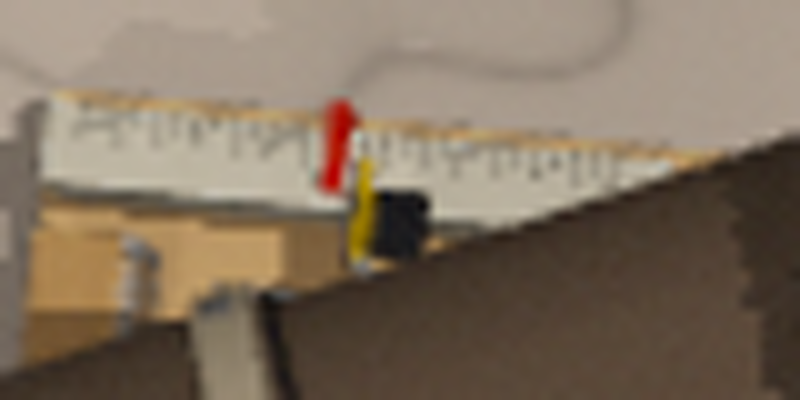

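View pics/s5c.png

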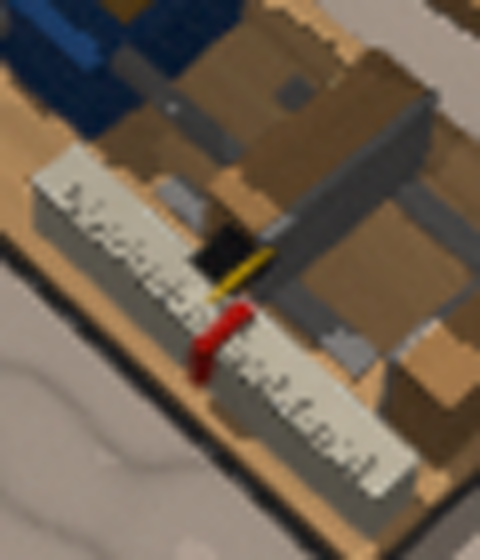

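Run:
```python
from h import *
s=dict(np.load('last_top.npz')); gap(s,(362,212),(337,147),255,180,10)
gap(s,(368,160),(330,190),255,180,10)
s=dict(np.load('last_scene.npz')); gap(s,(240,275),(224,328),310,190,8)
gap(s,(213,298),(248,308),310,190,8)
```

```text
ptr jig 0.05640690230056126 0.1391728081224583 mark 0.07284098951559095 0.14739820755541416 gap 0.00822539943295586
ptr jig 0.07016334389454466 0.1389762575987998 mark 0.06140580991186093 0.1480809814772048 gap 0.009104723878405002
ptr jig 0.057049845494195665 0.14250812466175944 mark 0.07493546758996611 0.1528819477342953 gap 0.010373823072535872
ptr jig 0.06968882382062165 0.14243786272223627 mark 0.06391052050448787 0.15310135427388114 gap 0.010663491551644866
```

Call:
servo_tool:
  motion:
    - {"offset":[0.009,0,0],"roll":0,"claw":-1}
    - {"offset":[0.004,0,0],"roll":0,"claw":-1}
    - {"offset":[0.004,0,0],"roll":0,"claw":-1}
    - {"offset":[0.003,0,0],"roll":0,"claw":-1}
    - {"offset":[0,0,0],"roll":0,"claw":-1}
    - {"offset":[0,0,0.005],"roll":0,"claw":-1}
    - {"offset":[0,0,0.005],"roll":0,"claw":-1}
    - {"offset":[0,0,0.005],"roll":0,"claw":-1}
    - {"offset":[0,0,0.005],"roll":0,"claw":-1}
    - {"offset":[0,0,0.002],"roll":0,"claw":-1}
    - {"offset":[0,0,0],"roll":0,"claw":-1}
    - {"offset":[-0.02,0,0],"roll":0,"claw":-1}

```text
clock: 11.6
tool_pos: [0.5248, 0.0014, 0.1105]
orientation: [95.4, 89.9, -178.9]
force: [0.0, 0.2, 1.1]
opening: 0.0005
```

Call:
servo_tool:
  motion:
    - {"offset":[-0.05,0,-0.02],"roll":0,"claw":-1}
    - {"offset":[-0.03,0.01,-0.05],"roll":0,"claw":-1}
    - {"offset":[0,0.01,-0.05],"roll":0,"claw":-1}
    - {"offset":[0,0.01,-0.05],"roll":0,"claw":-1}
    - {"offset":[0,0,0],"roll":0,"claw":-1}

```text
clock: 12.22
tool_pos: [0.4822, -0.1683, 0.1915]
orientation: [-65.7, 89.9, 19.8]
force: [0.7, 0.2, -0.6]
opening: 0.0001
```

Run:
```python
from h import *
rel()
s=snap('top','t6.png')
a=s['frame'][180:220,255:335]
cv2.imwrite('pics/t6c.png',cv2.resize(a,None,fx=10,fy=10,interpolation=cv2.INTER_CUBIC))
s=snap('scene','s6.png')
a=s['frame'][190:260,310:370]
cv2.imwrite('pics/s6c.png',cv2.resize(a,None,fx=8,fy=8,interpolation=cv2.INTER_CUBIC))
s=snap('wrist','w6.png')
```

```text
t 12.225 pos [ 0.4822 -0.1683  0.1915] jig [-0.0308 -0.1666  0.0935] F [ 0.66  0.18 -0.56] open 0.0001
```

View pics/t6c.png

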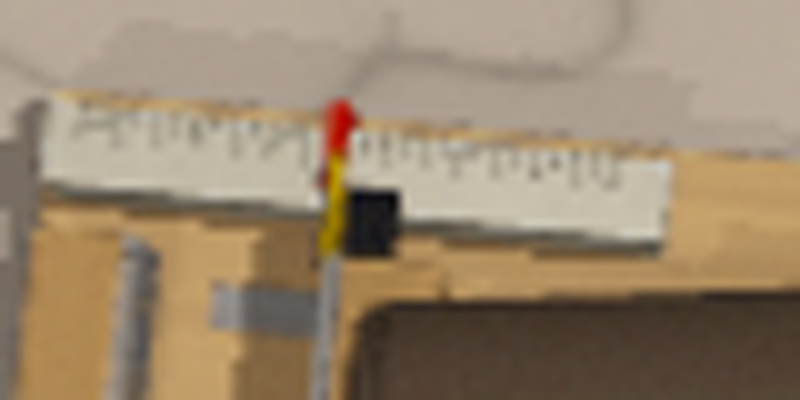

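View pics/s6c.png

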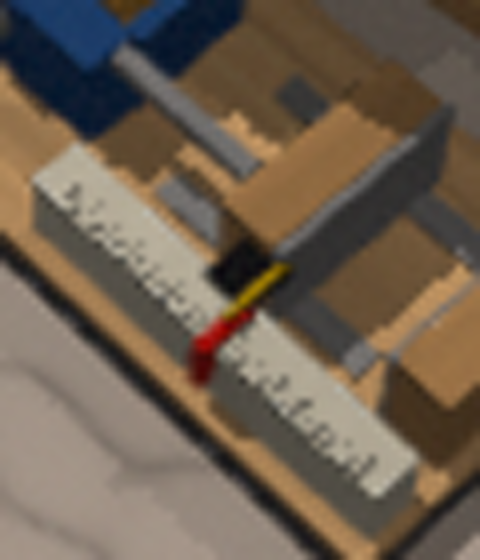

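View pics/w6.png

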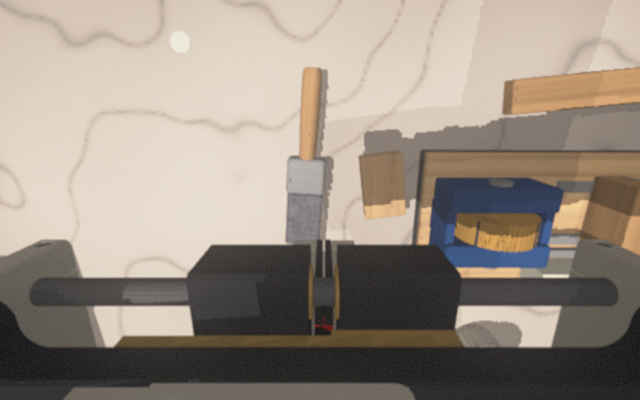

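```bash
cat >> h.py <<'E'
def colgap(f,name):
    s=dict(np.load('last_%s.npz'%name)); im=cv2.imread('pics/'+f).astype(float)
    b,g,r=im[...,0],im[...,1],im[...,2]
    out={}
    for c,wt in(('yel',np.clip(np.minimum(r,g)-b-70,0,None)*(r-g<80)),('red',np.clip(r-np.maximum(g,b)-60,0,None)*(g<r*.45))):
        pts=[]
        for v,u in zip(*np.nonzero(wt>0)):
            q=atz(s,u,v,.068)-W; x,y=q@XD,q@YD
            if .045<x<.09 and .085<y<.175: pts.append((x,y,wt[v,u]))
        pts=np.array(pts)
        for lo,hi in((.05,.06),(.06,.07),(.07,.08)):
            m=(pts[:,0]>=lo)&(pts[:,0]<hi)
            if m.any(): print(f,c,lo,m.sum(),'y',round(np.average(pts[m,1],weights=pts[m,2])*1e3,2))
E
python3 - <<'E'
from h import *
for i in('0','5','6'): colgap('top0.png' if i=='0' else f't{i}.png','top')
for i in('0','5','6'): colgap('scene0.png' if i=='0' else f's{i}.png','scene')
E
```

```text
top0.png yel 0.05 7 y 100.75
top0.png yel 0.06 4 y 100.08
top0.png red 0.06 5 y 147.95
top0.png red 0.07 9 y 146.98
t5.png yel 0.05 6 y 139.11
t5.png yel 0.06 4 y 139.33
t5.png red 0.06 5 y 147.93
t5.png red 0.07 9 y 146.97
t6.png yel 0.05 3 y 146.26
t6.png yel 0.06 5 y 147.13
t6.png yel 0.07 1 y 147.85
t6.png red 0.07 7 y 146.97
scene0.png yel 0.05 4 y 103.15
scene0.png yel 0.06 2 y 103.76
scene0.png red 0.06 4 y 152.08
scene0.png red 0.07 8 y 152.45
s5.png yel 0.05 5 y 141.68
s5.png yel 0.06 3 y 142.12
s5.png red 0.06 4 y 152.05
s5.png red 0.07 8 y 152.41
s6.png yel 0.05 4 y 149.31
s6.png yel 0.06 2 y 149.9
s6.png yel 0.07 1 y 150.39
s6.png red 0.06 1 y 154.05
s6.png red 0.07 7 y 152.72
```

Call:
servo_tool:
  motion:
    - {"offset":[0,-0.01,0.045],"roll":0,"claw":-1}
    - {"offset":[0,-0.01,0.045],"roll":0,"claw":-1}
    - {"offset":[0,-0.01,0.045],"roll":0,"claw":-1}
    - {"offset":[0,-0.01,0.045],"roll":0,"claw":-1}
    - {"offset":[0,-0.01,0.045],"roll":0,"claw":-1}
    - {"offset":[0,-0.01,0.045],"roll":0,"claw":-1}
    - {"offset":[0,0,0.045],"roll":0,"claw":-1}
    - {"offset":[0,0,0],"roll":0,"claw":-1}
    - {"offset":[0,0,0],"roll":0,"claw":-1}

```text
clock: 13.5
tool_pos: [0.5656, 0.1444, 0.1912]
orientation: [116.1, 90.0, -158.0]
force: [-0.4, -0.8, -0.5]
opening: 0.0004
```

Run:
```python
from h import *
rel()
s=snap('wrist','w7.png'); u,v=proj(s,W+.07*XD+.148*YD+[0,0,-.03]);print(u,v)
u=int(u);v=int(v)
a=s['frame'][v-35:v+35,u-50:u+50];print(u-50,v-35)
cv2.imwrite('pics/w7c.png',cv2.resize(a,None,fx=8,fy=8,interpolation=cv2.INTER_CUBIC))
colgap('w7.png','wrist')
```

```text
t 13.5 pos [0.5656 0.1444 0.1912] jig [0.0291 0.1515 0.0932] F [-0.4  -0.77 -0.5 ] open 0.0004
320.2840082643169 236.97114130913502
270 201
w7.png yel 0.05 38 y 147.42
w7.png yel 0.06 28 y 147.53
w7.png yel 0.07 3 y 147.53
w7.png red 0.06 9 y 150.64
w7.png red 0.07 20 y 150.79
```

View pics/w7c.png

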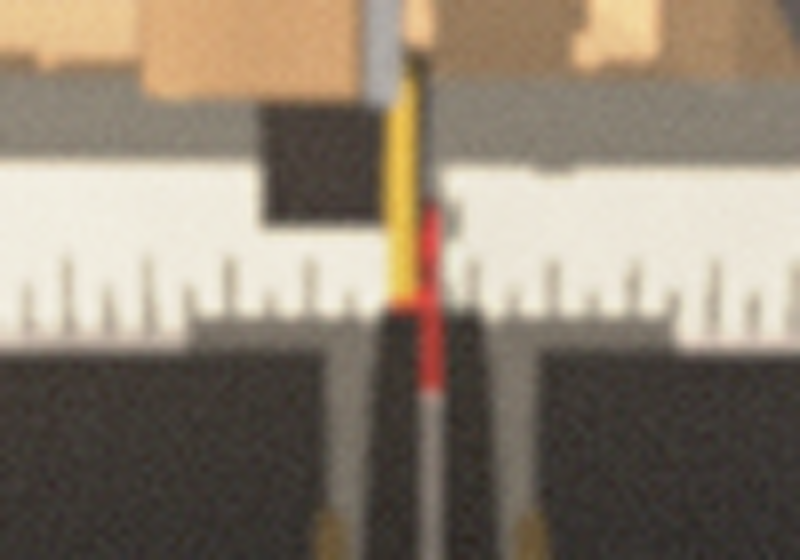

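The wrist view shows the pointer centre at crop column 402 and the mark centre at about 416, from its right edge at 441 and its 48 px width. Ticks are 40 px per 5 mm, so about 1.7 mm remains, which is 5.2 mm of rim.

Call:
servo_tool:
  motion:
    - {"offset":[0,0.007,-0.038],"roll":0,"claw":-1}
    - {"offset":[0,0.007,-0.04],"roll":0,"claw":-1}
    - {"offset":[0,0.007,-0.04],"roll":0,"claw":-1}
    - {"offset":[0,0.008,-0.038],"roll":0,"claw":-1}
    - {"offset":[0.04,0,0],"roll":0,"claw":-1}
    - {"offset":[0.035,0,0],"roll":0,"claw":-1}
    - {"offset":[0,0,0],"roll":0,"claw":-1}

```text
clock: 14.42
tool_pos: [0.5234, -0.0115, 0.1148]
orientation: [109.8, 89.7, -164.6]
force: [0.7, 0.6, 0.5]
opening: 0.0005
```

Run:
```python
from h import *
rel()
```

```text
t 14.425 pos [ 0.5234 -0.0115  0.1148] jig [-0.0013 -0.0071  0.0168] F [0.7  0.59 0.5 ] open 0.0005
```

Call:
servo_tool:
  motion:
    - {"offset":[0.01,0,0],"roll":0,"claw":-1}
    - {"offset":[0.005,0,0],"roll":0,"claw":-1}
    - {"offset":[0.004,0,0],"roll":0,"claw":-1}
    - {"offset":[0.0035,0,0],"roll":0,"claw":-1}
    - {"offset":[0,0,0],"roll":0,"claw":-1}

```text
clock: 15.05
tool_pos: [0.5259, -0.01, 0.0943]
orientation: [-76.7, 90.0, 9.1]
force: [0.8, 0.1, 3.8]
opening: 0.0005
```

Call:
servo_tool:
  motion:
    - {"offset":[0,0,0.002],"roll":0,"claw":-1}
    - {"offset":[0,0,0.0022],"roll":0,"claw":-1}
    - {"offset":[0,0,0.001],"roll":0,"claw":-1}
    - {"offset":[0,0,0],"roll":0,"claw":-1}
    - {"offset":[0,0,0],"roll":0,"claw":-1}
    - {"offset":[-0.015,0,0],"roll":0,"claw":-1}
    - {"offset":[-0.045,0,0],"roll":0,"claw":-1}
    - {"offset":[-0.04,0,0],"roll":0,"claw":-1}
    - {"offset":[0,0,0],"roll":0,"claw":-1}

```text
clock: 16.18
tool_pos: [0.5273, -0.0047, 0.1979]
orientation: [-69.9, 89.7, 15.9]
force: [-0.2, 0.1, -1.1]
opening: 0.0005
```

Call:
servo_tool:
  motion:
    - {"offset":[0,-0.007,0.038],"roll":0,"claw":-1}
    - {"offset":[0,-0.007,0.04],"roll":0,"claw":-1}
    - {"offset":[0,-0.007,0.04],"roll":0,"claw":-1}
    - {"offset":[0,-0.008,0.035],"roll":0,"claw":-1}
    - {"offset":[0,0,0],"roll":0,"claw":-1}
    - {"offset":[0,0,0],"roll":0,"claw":-1}

```text
clock: 16.92
tool_pos: [0.5653, 0.1451, 0.1934]
orientation: [116.8, 89.9, -157.5]
force: [0.1, -0.2, -0.0]
opening: 0.0004
```

Run:
```python
from h import *
rel()
s=snap('wrist','w8.png'); u,v=proj(s,W+.07*XD+.148*YD+[0,0,-.03])
u=int(u);v=int(v)
a=s['frame'][v-35:v+35,u-50:u+50]
cv2.imwrite('pics/w8c.png',cv2.resize(a,None,fx=8,fy=8,interpolation=cv2.INTER_CUBIC))
colgap('w8.png','wrist')
```

```text
t 16.925 pos [0.5653 0.1451 0.1934] jig [0.0288 0.1521 0.0954] F [ 0.08 -0.22 -0.02] open 0.0004
w8.png yel 0.05 27 y 149.12
w8.png yel 0.06 30 y 149.09
w8.png yel 0.07 1 y 149.08
w8.png red 0.07 9 y 149.46
```

View pics/w8c.png

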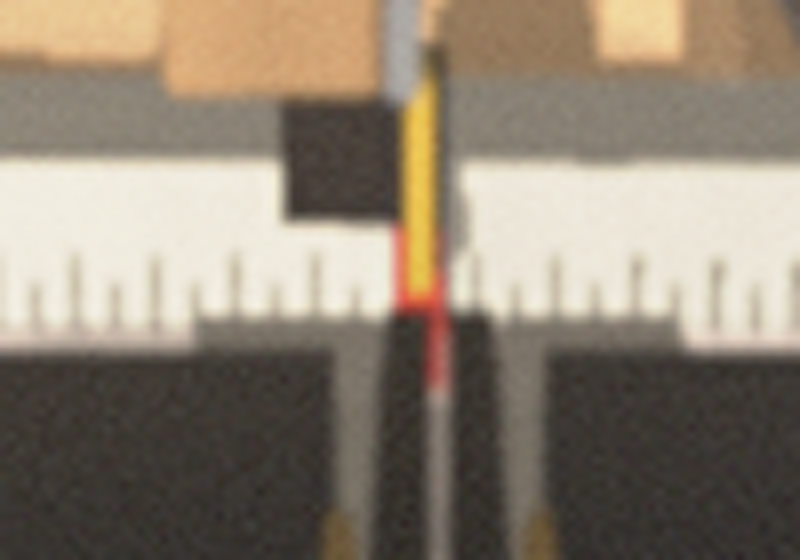

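The pointer (403–438) sits centred on the mark (394–446). I'll lift clear and check the bystanders.

Call:
servo_tool:
  motion:
    - {"offset":[-0.05,0,0],"roll":0,"claw":-1}
    - {"offset":[-0.03,0,-0.04],"roll":0,"claw":-1}
    - {"offset":[0,0.005,-0.055],"roll":0,"claw":-1}
    - {"offset":[0,0.005,-0.055],"roll":0,"claw":-1}
    - {"offset":[0,0.005,-0.055],"roll":0,"claw":-1}
    - {"offset":[0,0.01,-0.055],"roll":0,"claw":-1}
    - {"offset":[0,0.01,-0.055],"roll":0,"claw":-1}
    - {"offset":[0,0,0],"roll":0,"claw":-1}
    - {"offset":[0,0,0],"roll":0,"claw":-1}

```text
clock: 18.1
tool_pos: [0.5072, -0.1668, 0.2742]
orientation: [-38.1, 90.0, 47.5]
force: [0.7, 1.2, 0.6]
opening: 0.0001
```

Run:
```python
from h import *
rel()
s=snap('top','t9.png')
colgap('t9.png','top')
a=np.abs(cv2.imread('pics/top0.png').astype(int)-s['frame']).max(2)
cv2.imwrite('pics/t9b.png',np.vstack([s['frame'][130:300,150:450],np.repeat(a[130:300,150:450,None],3,2).clip(0,255).astype(np.uint8)]))
```

```text
t 18.1 pos [ 0.5072 -0.1668  0.2742] jig [-0.0061 -0.1632  0.1762] F [0.65 1.24 0.6 ] open 0.0001Traceback (most recent call last):
  File "<stdin>", line 4, in <module>
  File "h.py", line 45, in colgap
    m=(pts[:,0]>=lo)&(pts[:,0]<hi)
       ~~~^^^^^
IndexError: too many indices for array: array is 1-dimensional, but 2 were indexed
```

Run:
```python
from h import *
f=cv2.imread('pics/t9.png')
a=np.abs(cv2.imread('pics/top0.png').astype(int)-f).max(2)
cv2.imwrite('pics/t9b.png',cv2.resize(np.vstack([f[130:300,150:450],np.repeat(a[130:300,150:450,None],3,2).clip(0,255).astype(np.uint8)]),None,fx=1.7,fy=1.7))
```

```text
(no output)
```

View pics/t9b.png

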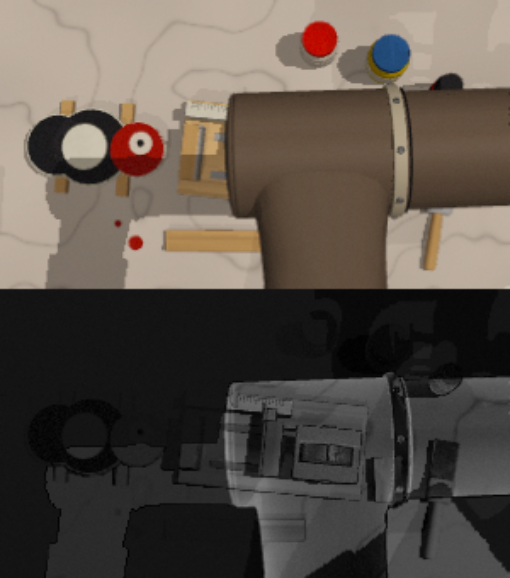

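Run:
```python
from h import *
rel(); print(ctrl.close_job())
```

```text
t 18.15 pos [ 0.5075 -0.1661  0.2741] jig [-0.0058 -0.1625  0.1761] F [ 0.67  0.88 -0.55] open 0.0003
the job is handed in; nothing more can be done
None
```

I rolled the wheel towards the jaw with the shut fingertips and handed the job in at 18.15 s; it gave no verdict. It took three full strokes of about 38 mm, one of 22 mm and a last one of 5.2 mm. Vertical force read about 4 N wherever I checked it during pressing.

**Pointer:** the last wrist close-up, taken after the final stroke, shows its line within about 0.3 mm of the middle of the red mark. Before that stroke the cameras disagreed: the top view gave 0.8 mm left, the scene view 2.6 mm and the wrist view 1.7 mm. I followed the wrist view because it was the sharpest and could be read against the scale ticks.

**Final overhead check:** this one failed for the pointer, because the arm covered it in the last top picture. In that picture the jars, the bird cut-out and the visible parts of the batten and brush stood where they started. The paint tube was mostly hidden and the offcut fully hidden. I saw the offcut in a wrist view around the middle of the job, but did not check it or the tube again at the end.

The hand was well clear of everything when I handed in.

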